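# Close a loaded bench centrifuge and hold its spin dial at the third click

## Task

The little white centrifuge is loaded: fetch its yellow lid from the bench and set it fully home, flat on the open chamber, without dropping it, and only then turn the spring-return dial clockwise past its first and second clicks to the third (the three dots). Let go of the lid but not of the dial: the dial springs back when released, so finish while the gripper is still holding it at the third click. Leave everything else on the bench where it stands.

Things in the scene. Friction and masses are not known exactly. Their poses are not given: they have to be found in the camera images.
- centrifuge: white machine, fixed, 200 mm deep (x) by 320 mm wide (y), flat deck 110 mm above the bench; origin at the centre of its underside, x away from its front, z up. In the deck: an open round chamber 107 mm wide and 40 mm deep, centred 70 mm to -y; and the dial, centred 92 mm to +y on a teal panel.
- chamber (a point): centre of the chamber's mouth, at deck height; axes as the centrifuge. With the lid fully home its flange rests on the deck and its origin is 12 mm below this point, with 3.5 mm play to each side. The loaded rotor inside stays 18 mm below the deck.
- lid: round yellow lid, loose, 105 to 195 g: a flange 124 mm wide over a 100 mm wide spigot with chamfered lower edge, and a black round knob 30 mm wide, 34 mm tall on top. Origin at the centre of the spigot's underside, z up: flange underside at 12 mm, flange top at 19, knob top at 53. It starts standing on its spigot on the bench.
- dial: a black disc 68 mm wide, 8 mm thick (origin at its underside, 116 mm above the bench, on the turning axis; z up) with an orange upright bar grip across it, 64 mm long along the dial's x, 14 mm thick along its y, its top 44 mm above the origin. A white line on top marks the bar's pointer end (-x). Turns with the dial.
- dial_grip (a point): point on the dial's turning axis inside the bar grip, 30 mm above the dial's origin (22 mm above the disc); axes as the dial, turning with it
- dial_turn (a joint): turn of the dial, rad, growing clockwise seen from above: 0 at rest (pointer at the white dash on the front side), clicks at 0.4 (one dot), 0.8 (two dots), 1.2 (three dots), end stop 1.26. A spring, 0.08 N m at rest and 0.15 at the third click, turns it back to 0 as soon as it is let go; before each click there is a hump of 0.05 N m more.
- beaker: clear glass beaker, 68 mm wide and 85 mm tall, bystander; origin at the centre of its underside, z up. It and the lid may have changed places
- cylinder_yellow: measuring cylinder on a yellow six-sided foot 69 mm across, 182 mm tall, bystander; origin at the centre of its underside
- cylinder_red: measuring cylinder on a red six-sided foot 69 mm across, 142 mm tall, bystander; origin at the centre of its underside
- soap: orange pump soap bottle, 60 mm wide, 165 mm tall, bystander; origin at the centre of its underside
- balance: low teal balance with a steel pan, 190 x 150 mm and 43 mm tall, bystander; origin at the centre of its underside
- petri_dish: closed petri dish, 92 mm wide, 14 mm tall, bystander; origin at the centre of its underside
Not all that is in view belongs to the job. Leave any purple look-alike of the lid alone.

How it is judged:
By the outcome, as a careful person would: the job done as asked, in the order asked, and still so for the second after the job is handed in, while the arm keeps its last pose, push and grip.
It also fails if it takes over 58 s, if anything falls off the work surface, if the arm or the gripper's body presses on something with over 40 N, if the wrist force passes 120 N, or if a joint passes its speed limit or range.

## Robot

A 6-joint arm with a two-finger parallel gripper is mounted at the origin on the work surface. World frame = base frame: x ahead of the robot, y to its left, z up, the work surface at z = 0. Lengths are in m, angles in degrees, forces in N, time in s.
With the tool pointing down it reaches from about 0.4 to 0.825 m from the base axis. Payload 7 kg.
Tool frame: the origin (TCP) lies on the centre line of the jaws, within the pads' length; the fingertips stand 14 mm ahead of it and the grasp point (between the pads) lies 5 mm behind it; z points along the fingers, y is the line along which they close (so a half turn about z gives the same grasp; the last joint's range is limited). The gripper opens to 88 mm and grips with 3 to 60 N. Pads are 19 mm wide; open, the fingers measure 130 mm over their backs; the gripper's body (78 mm by 193 mm) begins 47 mm behind the grasp point.
Start: joints at [88.012, 20.546, 0.682, 0, -70.136, -16.507], TCP at [0.214, 0.64, 0.241] pointing down, gripper open.
Joint ranges: [-176.03, 176.03], [-82.01, 121.73], [-58.28, 71.71], [-173.87, 95.51], [-174.79, -0.11], [-173.66, 173.66]. Speed limits (degrees/s): [136.94, 136.94, 172.46, 180, 180, 180].

## Interface

Orientations are given as [roll, pitch, yaw] about the fixed x, y, z axes, in that order (R = Rz(yaw) Ry(pitch) Rx(roll)).
In Python, from plant import r gives the robot as it stands.
- The arm moves only by the tool send_rows, never from a script. Its argument "steps" is a list of rows, each an object with "dp": the shift along the tool's x, y, z in mm, a list of three; "roll": the turn about the tool's z in rad; "jaw": the opening in per cent of the stroke, from 0 (shut) to 100 (fully open). In form: [{"dp": [tx, ty, tz], "roll": roll, "jaw": jaw}, ...]. A call has 1 to 5 rows; each row is the pose to reach, as a shift and turn from the pose commanded when the call began, along the tool's axes at that moment; what a row does not reach only later rows make up. A row lasts 1/8 s, in which the tool goes at most 62.5 mm and 10.7 degrees, less where a joint would pass 70% of its speed; a pose out of reach is approached as far as the arm can. A call with a gripper value outside its range is refused whole. The fingers move at their own pace and stop on an object; "newtons" is the grip in N (left out, the last holds). Time passes only in rows, so rows that repeat a pose let the fingers close. It gives the time, the measured TCP pose, the force, the opening and the grip force at its end, in the units of the state.
- r.get_state(): the state, without advancing time (a new reading comes with each control period).
- r.capture(name): name is "scene" or "top"; returns a dict with "image" (384x512x3 uint8, blue, green, red), "K" (3x3 intrinsics, pixels), "rvec" (rotation vector, rad) and "tvec" (3), from world to camera coordinates, as OpenCV has them. Camera axes: x right, y down, z forward; pixel columns grow to the right and rows downward; lengths in m; the calibration is good to about 2 mm. A picture is of the moment at which its call begins. There is no depth.
- r.close_job(): hands the job in; it is judged then, once.
The state is a dict: "time_s": time; "joints": joint angles; "qd": joint speeds; "joint_torque": joint torques, N m; "tcp_pos": TCP position; "eef_rot": TCP orientation; "contact_force": force on the tool from outside, world axes, zero at the start; "moment": the same for the moment, N m; "gripper_width": finger opening in m; "gripper_force": force on a finger pad.
Only numpy, scipy, OpenCV 4.12 (cv2) and the standard library are available. Lean on these libraries where they do the work, as an engineer would, in place of code of your own. Each camera call takes 0.05 s, during which the arm holds its last target. There are 200 camera calls.

## Working session

There is one attempt and no reset: what is moved stays moved. The work goes in short steps, Python scripts to look and compute and a tool call to move; the robot and the scene stay as the last step left them, time stands still between calls to the robot, and variables do not carry over. Pictures are saved under pics/ and viewed, at most 10 in all, crops included, and the job is handed in when it is done.

Besides the shell and the picture viewer there is one more tool, called by a JSON object that holds its "method" and its "body", one argument or row to a line. send_rows: Moves the arm, as the interface text tells. Its arguments: {"type":"object","properties":{"steps":{"type":"array","items":{"type":"object","properties":{"dp":{"type":"array","items":{"type":"number"}},"roll":{"type":"number"},"jaw":{"type":"number"}}}},"newtons":{"type":"number"}},"required":["steps"]}

```bash
mkdir -p pics; ls; python3 - <<'E'
from plant import r
import cv2
for n in("scene","top"):
    c=r.capture(n); cv2.imwrite(f"pics/{n}0.png",c["image"])
    R=cv2.Rodrigues(c["rvec"])[0]
    print(n,c["K"].tolist(),(-R.T@c["tvec"].reshape(3)).round(3),R[2].round(3))
print(r.get_state())
E
```

```text
pics
scene [[369.3441282324608, 0.0, 255.6434166306834], [0.0, 369.3441282324608, 198.4047020378279], [0.0, 0.0, 1.0]] [1.312 0.443 0.738] [-0.752 -0.356 -0.555]
top [[486.8012338396158, 0.0, 254.72758999606182], [0.0, 486.8012338396158, 189.23640879214457], [0.0, 0.0, 1.0]] [0.301 0.058 1.501] [ 0.138 -0.005 -0.99 ]
{'time_s': 0.1, 'joints': array([ 8.80112189e+01,  2.05889737e+01,  6.40239039e-01, -1.74551811e-02,
       -7.01331835e+01, -1.65063653e+01]), 'qd': array([-0.03490742, -0.10558639,  0.19546855,  0.13248008,  0.06684289,
       -0.09612313]), 'joint_torque': array([-1.81262749e-03, -5.84164453e+01,  2.93752706e+01,  7.01553762e+00,
        1.02072197e-02, -4.91298556e-05]), 'tcp_pos': array([0.21402672, 0.63976016, 0.23970792]), 'eef_rot': array([ 1.79916795e+02, -7.54333495e-03, -1.85010846e+01]), 'contact_force': array([ 0.30367148, -0.76311459, -0.54341753]), 'moment': array([ 0.00791083,  0.04499753, -0.00899262]), 'gripper_force': 0.0, 'gripper_width': 0.08778711988066858}
```

View pictures.

View pics/top0.png

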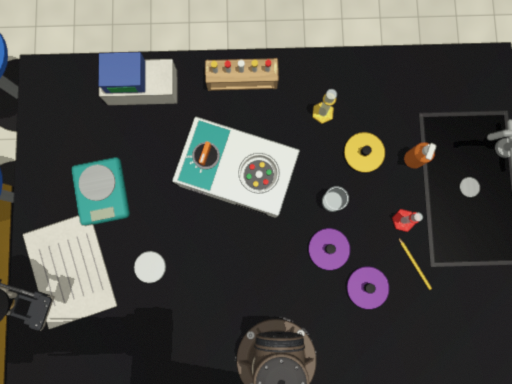

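View pics/scene0.png

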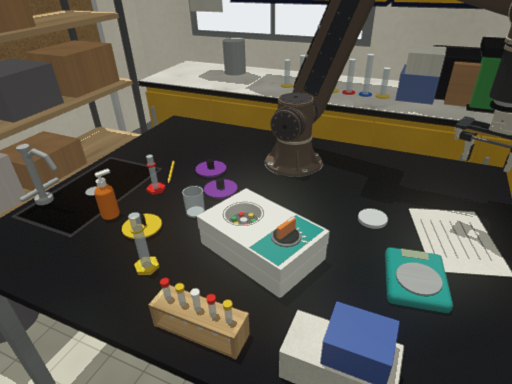

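The top view shows the lid near (365,152), the chamber near (259,174), the dial near (206,154), and the gripper at the lower left. I'll enlarge that area to read positions.

```bash
cat > h.py <<'E'
from plant import r
import cv2, numpy as np
def ray(c,uv,z):
    R=cv2.Rodrigues(np.array(c["rvec"]))[0]; o=-R.T@np.array(c["tvec"]).reshape(3)
    d=R.T@np.linalg.inv(c["K"])@np.array([uv[0],uv[1],1.]); return o+d*(z-o[2])/d[2]
def proj(c,p): return cv2.projectPoints(np.array(p,float).reshape(-1,3),np.array(c["rvec"]),np.array(c["tvec"]),c["K"],None)[0].reshape(-1,2)
def crop(c,x,y,w,h,k,f): cv2.imwrite("pics/"+f,cv2.resize(c["image"][y:y+h,x:x+w],None,fx=k,fy=k,interpolation=cv2.INTER_CUBIC))
E
python3 - <<'E'
from h import *
c=r.capture("top"); crop(c,160,85,240,140,3.3333,"top1.png")
for n,uv,z in(("lid flange",(365,152),.019),("chamber",(259,174),.11),("dial",(206,154),.15)): print(n,ray(c,uv,z).round(4))
m=cv2.inRange(cv2.cvtColor(c["image"],cv2.COLOR_BGR2HSV),(24,120,120),(34,255,255))
m[:, :335]=0; m[:, 395:]=0; m[:125]=0
k=cv2.convexHull(cv2.findNonZero(m)); print(cv2.fitEllipse(k), ray(c,cv2.fitEllipse(k)[0],.017).round(4))
E
```

```text
lid flange [ 0.6144 -0.2958  0.019 ]
chamber [0.5388 0.0369 0.11  ]
dial [0.5935 0.1858 0.15  ]
((364.2159118652344, 151.9763946533203), (38.55183792114258, 39.93156433105469), 120.39373016357422) [ 0.615  -0.2938  0.017 ]
```

View pics/top1.png

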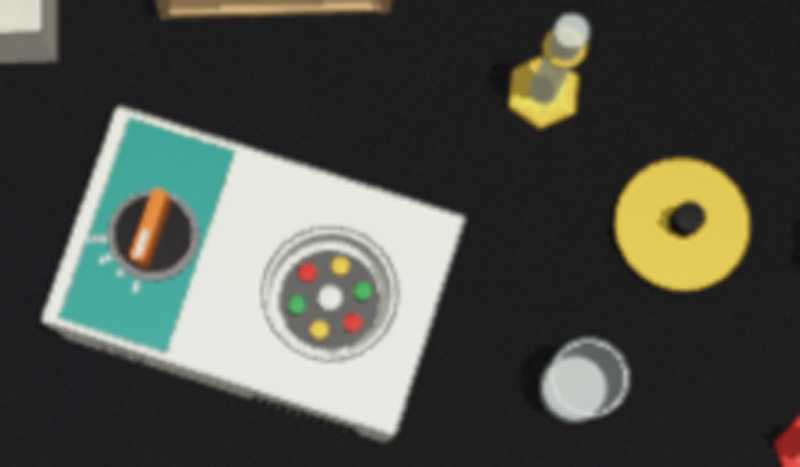

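The enlarged crop shows the deck corners at about (118,107), (465,217), (393,433) and (43,320). The chamber ring centre is at (331,294), the dial disc centre at (153,237) and the lid flange centre at (683,224). The pointer end (white) is at the lower left of the bar.

```bash
python3 - <<'E'
from h import *
c=r.capture("top"); f=lambda u,v,z: ray(c,(160+(u+.5)/3.3333-.5,85+(v+.5)/3.3333-.5),z)
P=np.array([f(*p,.11) for p in((118,107),(465,217),(393,433),(43,320))])
print(P.round(4)); ctr=P.mean(0)
# model corners: TL=(+.1,+.16) TR=(+.1,-.16) BR=(-.1,-.16) BL=(-.1,.16)
M=np.array([[.1,.16],[.1,-.16],[-.1,-.16],[-.1,.16]]); D=P[:,:2]-ctr[:2]
a=np.arctan2((M[:,0]*D[:,1]-M[:,1]*D[:,0]).sum(),(M*D).sum()); Rz=np.array([[np.cos(a),-np.sin(a)],[np.sin(a),np.cos(a)]])
print("ctr",ctr.round(4),"yaw",np.degrees(a),"res mm",((D-M@Rz.T)*1e3).round(1).tolist())
print("chamber model",ctr[:2]+Rz@[0,-.07],"seen",f(331,294,.11).round(4))
print("dial model",ctr[:2]+Rz@[0,.092],"seen",f(153,237,.124).round(4))
print("bar ends",f(160,192,.16).round(4),f(140,262,.16).round(4))
print("lid flange",f(683,224,.017).round(4),"knob top",f(691,217,.053).round(4))
for n,u,v,z in(("beaker",575,390,.0),("cylY",543,92,.01)): print(n,f(u,v,z).round(3))
E
```

```text
[[ 0.715   0.2202  0.11  ]
 [ 0.6072 -0.0823  0.11  ]
 [ 0.4196 -0.0127  0.11  ]
 [ 0.5263  0.2874  0.11  ]]
ctr [0.567  0.1031 0.11  ] yaw -19.69386747312149 res mm [[-0.1, 0.1], [0.0, -1.1], [0.6, 1.1], [-0.5, -0.1]]
chamber model [0.54342655 0.03722117] seen [0.5422 0.037  0.11  ]
dial model [0.59801966 0.18974524] seen [0.594  0.1896 0.124 ]
bar ends [0.625  0.1797 0.16  ] [0.5653 0.1974 0.16  ]
lid flange [ 0.6154 -0.2949  0.017 ] knob top [ 0.6141 -0.294   0.053 ]
beaker [ 0.464 -0.189  0.   ]
cylY [ 0.748 -0.171  0.01 ]
```

```bash
cat >> h.py <<'E'
def to(x,y,z,yaw=None):
    s=r.get_state(); p=s["tcp_pos"]; a=np.radians(s["eef_rot"][2]); d=np.array([x,y,z])-p
    print("tcp",p.round(4),"rot",s["eef_rot"].round(2),"t",s["time_s"],"F",s["contact_force"].round(1),"w",round(s["gripper_width"],4),"gf",round(s["gripper_force"],1))
    print("dp mm",(1e3*np.array([d@[np.cos(a),np.sin(a),0],d@[np.sin(a),-np.cos(a),0],-d[2]])).round(1), "" if yaw is None else ("roll",round(a-np.radians(yaw),4)))
E
python3 - <<'E'
from h import *
c=r.capture("top")
print("soap base",ray(c,(413,158),.0).round(3), ray(c,(418,155),.08).round(3))
to(.615,-.2945,.25,-19.7)
E
```

```text
soap base [ 0.595 -0.45   0.   ] [ 0.588 -0.438  0.08 ]
tcp [0.2141 0.6399 0.2401] rot [179.96  -0.   -18.5 ] t 0.25 F [0.4 0.3 1.1] w 0.0871 gf 0.0
dp mm [676.7 759.   -9.9] ('roll', np.float64(0.021))
```

{"method": "send_rows", "body": {
  "steps": [
    {"dp":[34,38,-5],"roll":0.021,"jaw":100},
    {"dp":[72,80,-10],"roll":0.021,"jaw":100},
    {"dp":[112,126,-10],"roll":0.021,"jaw":100},
    {"dp":[152,170,-10],"roll":0.021,"jaw":100},
    {"dp":[192,216,-10],"roll":0.021,"jaw":100}
  ],
  "newtons": 30
}}

```text
time_s: 0.88
tcp_pos: [0.3281, 0.3725, 0.2507]
eef_rot: [-180.0, -0.0, -19.7]
contact_force: [0.8, -0.3, 0.5]
gripper_width: 0.0873
gripper_force: 0.0
```

{"method": "send_rows", "body": {
  "steps": [
    {"dp":[36,42,0],"roll":0,"jaw":100},
    {"dp":[72,84,0],"roll":0,"jaw":100},
    {"dp":[108,126,0],"roll":0,"jaw":100},
    {"dp":[144,168,0],"roll":0,"jaw":100},
    {"dp":[180,210,0],"roll":0,"jaw":100}
  ]
}}

```text
time_s: 1.5
tcp_pos: [0.4267, 0.1143, 0.251]
eef_rot: [-179.9, -0.0, -19.7]
contact_force: [0.9, 0.4, 0.5]
gripper_width: 0.0879
gripper_force: 0.0
```

{"method": "send_rows", "body": {
  "steps": [
    {"dp":[36,42,0],"roll":0,"jaw":100},
    {"dp":[72,84,0],"roll":0,"jaw":100},
    {"dp":[108,126,0],"roll":0,"jaw":100},
    {"dp":[144,168,0],"roll":0,"jaw":100},
    {"dp":[180,210,0],"roll":0,"jaw":100}
  ]
}}

```text
time_s: 2.12
tcp_pos: [0.5255, -0.1443, 0.2507]
eef_rot: [-180.0, -0.0, -19.7]
contact_force: [0.7, 0.6, 0.4]
gripper_width: 0.0874
gripper_force: 0.0
```

```bash
python3 - <<'E'
from h import *
to(.615,-.2945,.15,-19.7)
E
```

```text
tcp [ 0.5255 -0.1443  0.2507] rot [-1.7999e+02 -3.0000e-02 -1.9700e+01] t 2.125 F [0.7 0.6 0.4] w 0.0874 gf 0.0
dp mm [134.9 111.2 100.7] ('roll', np.float64(0.0))
```

{"method": "send_rows", "body": {
  "steps": [
    {"dp":[40,33,10],"roll":0,"jaw":100},
    {"dp":[80,66,30],"roll":0,"jaw":100},
    {"dp":[115,95,60],"roll":0,"jaw":100},
    {"dp":[135,111,100],"roll":0,"jaw":100},
    {"dp":[135,111,130],"roll":0,"jaw":100}
  ]
}}

```text
time_s: 2.75
tcp_pos: [0.6145, -0.2941, 0.1176]
eef_rot: [180.0, 0.1, -19.8]
contact_force: [-0.1, 0.6, -0.1]
gripper_width: 0.0877
gripper_force: 0.0
```

```bash
python3 - <<'E'
from h import *
c=r.capture("scene"); crop(c,90,140,120,90,6,"s1.png")
to(.615,-.2945,.039,-19.7)
p=r.get_state()["tcp_pos"]
for q in ([*p[:2],.053],[*p[:2],.019],p+[0,0,-.014]): print(6*(proj(c,q)[0]-[90,140]))
E
```

```text
tcp [ 0.6121 -0.2925  0.1135] rot [180.     0.46 -19.84] t 2.8 F [-2.1  1.  -4.9] w 0.0875 gf 0.0
dp mm [ 3.4  0.9 74.5] ('roll', np.float64(-0.0025))
[304.78786933 454.92323199]
[317.22303188 506.04832578]
[287.10213164 382.21127554]
```

View pics/s1.png

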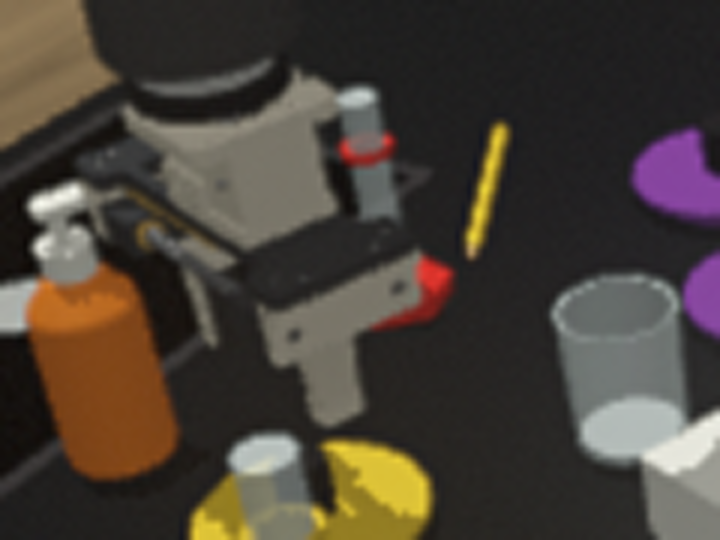

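The crop shows the gripper over the lid. The knob is hidden behind the yellow cylinder, near (310,470). The left side of the gripper is close to the soap pump head at (60,200), so I'll check for contact and measure the gap.

{"method": "send_rows", "body": {
  "steps": [
    {"dp":[0,0,0],"roll":0,"jaw":100},
    {"dp":[0,0,0],"roll":0,"jaw":100}
  ]
}}

```text
time_s: 3.05
tcp_pos: [0.6158, -0.2924, 0.1226]
eef_rot: [-180.0, -0.2, -19.7]
contact_force: [-0.4, -0.4, 0.2]
gripper_width: 0.0879
gripper_force: 0.0
```

```bash
python3 - <<'E'
from h import *
c=r.capture("top"); crop(c,320,90,130,100,6,"t2.png")
to(.615,-.2945,.039,-19.7)
for q in (.1,.17): print(6*(proj(c,[.58,-.391,q])[0]-[320,90]))
E
```

```text
tcp [ 0.6158 -0.2924  0.1228] rot [-179.99   -0.19  -19.65] t 3.1 F [-0.   0.5 -0.4] w 0.0877 gf 0.0
dp mm [-0.1  2.3 83.8] ('roll', np.float64(0.0008))
[505.97944434 400.30088337]
[551.97753963 369.60363125]
```

View pics/t2.png

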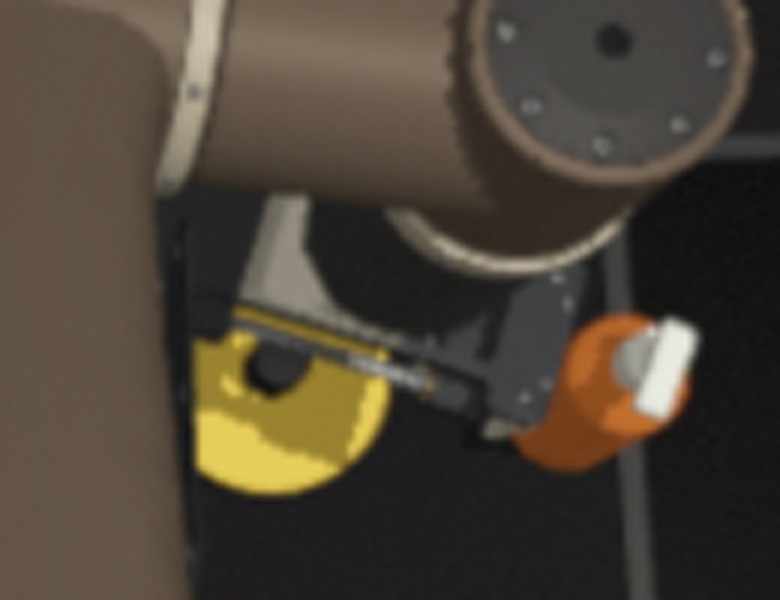

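The gripper body and the soap sit about 20 mm apart at crop (510–590, 300–430), and there is no contact force. The knob, at (283,363), agrees with the earlier estimate. I'll go down gently.

{"method": "send_rows", "body": {
  "steps": [
    {"dp":[0,2,20],"roll":0,"jaw":100},
    {"dp":[0,2,42],"roll":0,"jaw":100},
    {"dp":[0,2,62],"roll":0,"jaw":100},
    {"dp":[0,2,76],"roll":0,"jaw":100},
    {"dp":[0,2,82],"roll":0,"jaw":100}
  ]
}}

```text
time_s: 3.72
tcp_pos: [0.6143, -0.2941, 0.0388]
eef_rot: [-180.0, -0.0, -19.7]
contact_force: [-0.3, -0.1, 0.0]
gripper_width: 0.0874
gripper_force: 0.0
```

{"method": "send_rows", "body": {
  "steps": [
    {"dp":[0,0,0],"roll":0,"jaw":60},
    {"dp":[0,0,0],"roll":0,"jaw":45},
    {"dp":[0,0,0],"roll":0,"jaw":38}
  ]
}}

```text
time_s: 4.1
tcp_pos: [0.6145, -0.2944, 0.0393]
eef_rot: [-180.0, -0.1, -19.7]
contact_force: [-0.5, 0.8, -0.3]
gripper_width: 0.0631
gripper_force: 0.0
```

{"method": "send_rows", "body": {
  "steps": [
    {"dp":[0,0,0],"roll":0,"jaw":20},
    {"dp":[0,0,0],"roll":0,"jaw":20},
    {"dp":[0,0,0],"roll":0,"jaw":20},
    {"dp":[0,0,0],"roll":0,"jaw":20}
  ]
}}

```text
time_s: 4.6
tcp_pos: [0.6141, -0.2943, 0.0386]
eef_rot: [180.0, 0.0, -19.7]
contact_force: [-1.3, -0.8, 0.5]
gripper_width: 0.0296
gripper_force: 30.0
```

{"method": "send_rows", "body": {
  "steps": [
    {"dp":[0,0,-10],"roll":0,"jaw":20},
    {"dp":[0,0,-40],"roll":0,"jaw":20},
    {"dp":[0,0,-80],"roll":0,"jaw":20},
    {"dp":[0,0,-120],"roll":0,"jaw":20},
    {"dp":[-5,-10,-155],"roll":0,"jaw":20}
  ]
}}

```text
time_s: 5.22
tcp_pos: [0.6127, -0.2836, 0.1956]
eef_rot: [-180.0, -0.1, -19.7]
contact_force: [0.7, 0.8, -1.6]
gripper_width: 0.0293
gripper_force: 30.0
```

{"method": "send_rows", "body": {
  "steps": [
    {"dp":[-20,-30,-10],"roll":0,"jaw":20},
    {"dp":[-42,-65,-10],"roll":0,"jaw":20},
    {"dp":[-65,-102,-10],"roll":0,"jaw":20},
    {"dp":[-88,-140,-10],"roll":0,"jaw":20},
    {"dp":[-110,-175,-10],"roll":0,"jaw":20}
  ]
}}

```text
time_s: 5.85
tcp_pos: [0.5676, -0.08, 0.2042]
eef_rot: [-180.0, -0.0, -19.7]
contact_force: [-0.2, -0.5, -1.8]
gripper_width: 0.0295
gripper_force: 30.0
```

{"method": "send_rows", "body": {
  "steps": [
    {"dp":[-22,-36,0],"roll":0,"jaw":20},
    {"dp":[-42,-68,0],"roll":0,"jaw":20},
    {"dp":[-56,-90,0],"roll":0,"jaw":20},
    {"dp":[-64,-102,0],"roll":0,"jaw":20},
    {"dp":[-64,-102,10],"roll":0,"jaw":20}
  ]
}}

```text
time_s: 6.48
tcp_pos: [0.5427, 0.037, 0.1943]
eef_rot: [-179.9, -0.1, -19.6]
contact_force: [0.2, -0.1, -2.4]
gripper_width: 0.0296
gripper_force: 30.0
```

```bash
python3 - <<'E'
from h import *
c=r.capture("scene"); crop(c,190,140,150,112,5,"s3.png")
to(.5428,.0371,.1367,-19.7)
# expected outlines
p=r.get_state()["tcp_pos"]; z0=p[2]-.0387
def circ(x,y,z,R): t=np.linspace(0,2*np.pi,120); return 5*(proj(c,np.c_[x+R*np.cos(t),y+R*np.sin(t),np.full(120,z)])-[190,140])
im=cv2.imread("pics/s3.png")
cv2.polylines(im,[circ(p[0],p[1],z0+.012,.062).astype(np.int32)],True,(0,0,255),1)
cv2.polylines(im,[circ(.5428,.0371,.11,.0535).astype(np.int32)],True,(255,0,0),1)
cv2.imwrite("pics/s3.png",im)
E
```

```text
tcp [0.5417 0.0362 0.1922] rot [ 1.7998e+02  6.0000e-02 -1.9680e+01] t 6.525 F [-1.   0.1 -3.3] w 0.0294 gf 30.0
dp mm [ 0.8 -1.2 55.5] ('roll', np.float64(0.0003))
```

View pics/s3.png

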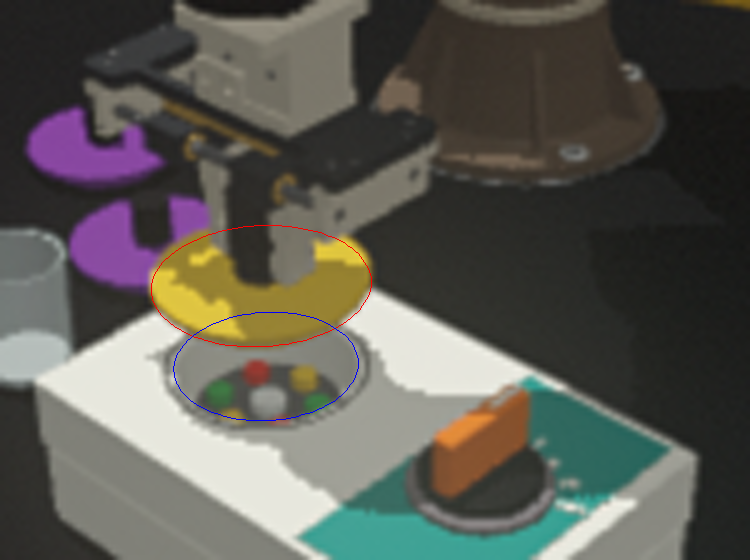

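In the crop the lid's predicted outline (red) matches the lid. The chamber circle (blue) looks slightly high against the ring, whose bottom edge is near (267,430). I'll check it on the first scene picture, where the ring is unobstructed.

```bash
python3 - <<'E'
from h import *
c=r.capture("scene"); K=9; x0,y0=212,192
im=cv2.imread("pics/scene0.png")[y0:y0+46,x0:x0+62]; im=cv2.resize(im,None,fx=K,fy=K,interpolation=cv2.INTER_CUBIC)
def circ(x,y,z,R): t=np.linspace(0,2*np.pi,120); return (K*(proj(c,np.c_[x+R*np.cos(t),y+R*np.sin(t),np.full(120,z)])-[x0,y0]+.5)).astype(np.int32)
cv2.polylines(im,[circ(.5428,.0371,.11,.0535)],True,(255,0,0),1)
cv2.polylines(im,[circ(.5428,.0371,.11,.0585)],True,(0,0,255),1)
cv2.imwrite("pics/s4.png",im)
p=proj(c,[[.5428,.0371,.11],[.5528,.0371,.11],[.5428,.0471,.11]])*K; print(p[1:]-p[0])
to(.5428,.0371,.1367,-19.7)
E
```

```text
[[-13.71172555  16.95016515]
 [ 27.95535963   7.02415849]]
tcp [0.5415 0.0357 0.1923] rot [ 1.7993e+02  1.1000e-01 -1.9720e+01] t 6.575 F [ 0.1 -0.7 -2.3] w 0.0297 gf 30.0
dp mm [ 0.8 -1.8 55.6] ('roll', np.float64(-0.0003))
```

View pics/s4.png

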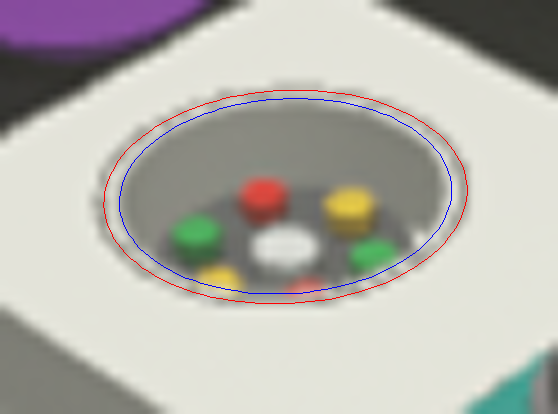

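The ring fits to within about 1.5 mm: its outline is roughly 2.5 px left and 2 px below the overlay at 9x. That is inside the play, so I'll apply a small correction and descend.

{"method": "send_rows", "body": {
  "steps": [
    {"dp":[1,-1.6,10],"roll":0,"jaw":20},
    {"dp":[1,-1.6,20],"roll":0,"jaw":20},
    {"dp":[1,-1.6,28],"roll":0,"jaw":20},
    {"dp":[1,-1.6,36],"roll":0,"jaw":20},
    {"dp":[1,-1.6,40],"roll":0,"jaw":20}
  ]
}}

```text
time_s: 7.2
tcp_pos: [0.5436, 0.0373, 0.1529]
eef_rot: [180.0, 0.0, -19.7]
contact_force: [0.3, 0.2, -1.2]
gripper_width: 0.0289
gripper_force: 30.0
```

{"method": "send_rows", "body": {
  "steps": [
    {"dp":[0,0,2],"roll":0,"jaw":20},
    {"dp":[0,0,4],"roll":0,"jaw":20},
    {"dp":[0,0,6],"roll":0,"jaw":20},
    {"dp":[0,0,8],"roll":0,"jaw":20}
  ]
}}

```text
time_s: 7.7
tcp_pos: [0.5438, 0.0375, 0.1456]
eef_rot: [-180.0, -0.0, -19.7]
contact_force: [-0.4, -0.3, -1.8]
gripper_width: 0.0292
gripper_force: 30.0
```

{"method": "send_rows", "body": {
  "steps": [
    {"dp":[0,0,2],"roll":0,"jaw":20},
    {"dp":[0,0,4],"roll":0,"jaw":20},
    {"dp":[0,0,6],"roll":0,"jaw":20},
    {"dp":[0,0,7],"roll":0,"jaw":20}
  ]
}}

```text
time_s: 8.2
tcp_pos: [0.5437, 0.0374, 0.1384]
eef_rot: [180.0, 0.0, -19.7]
contact_force: [-0.5, 0.5, -1.6]
gripper_width: 0.0291
gripper_force: 30.0
```

{"method": "send_rows", "body": {
  "steps": [
    {"dp":[0,0,0.8],"roll":0,"jaw":20},
    {"dp":[0,0,1.6],"roll":0,"jaw":20},
    {"dp":[0,0,2],"roll":0,"jaw":20}
  ]
}}

```text
time_s: 8.57
tcp_pos: [0.5438, 0.0374, 0.1365]
eef_rot: [-180.0, -0.0, -19.7]
contact_force: [0.2, -0.6, -2.0]
gripper_width: 0.0297
gripper_force: 30.0
```

{"method": "send_rows", "body": {
  "steps": [
    {"dp":[0,0,0.5],"roll":0,"jaw":20},
    {"dp":[0,0,1],"roll":0,"jaw":20},
    {"dp":[0,0,1.5],"roll":0,"jaw":20}
  ]
}}

```text
time_s: 8.95
tcp_pos: [0.5438, 0.0374, 0.1364]
eef_rot: [-180.0, -0.0, -19.7]
contact_force: [-7.3, 1.8, 15.4]
gripper_width: 0.0293
gripper_force: 30.0
```

The lid met the deck at the expected height. I'll ease off and release.

{"method": "send_rows", "body": {
  "steps": [
    {"dp":[0,0,-1],"roll":0,"jaw":20},
    {"dp":[0,0,-1],"roll":0,"jaw":34},
    {"dp":[0,0,-1],"roll":0,"jaw":50},
    {"dp":[0,0,-1],"roll":0,"jaw":80},
    {"dp":[0,0,-1],"roll":0,"jaw":80}
  ]
}}

```text
time_s: 9.57
tcp_pos: [0.5438, 0.0374, 0.1359]
eef_rot: [180.0, 0.0, -19.7]
contact_force: [-0.6, 0.0, -0.0]
gripper_width: 0.0537
gripper_force: 0.0
```

{"method": "send_rows", "body": {
  "steps": [
    {"dp":[0,0,-10],"roll":0,"jaw":100},
    {"dp":[0,0,-30],"roll":0,"jaw":100},
    {"dp":[0,0,-60],"roll":0,"jaw":100},
    {"dp":[0,-30,-75],"roll":0,"jaw":100},
    {"dp":[0,-60,-75],"roll":0,"jaw":100}
  ]
}}

```text
time_s: 10.2
tcp_pos: [0.5652, 0.0947, 0.2138]
eef_rot: [-179.8, -0.2, -19.7]
contact_force: [0.7, -0.8, 0.3]
gripper_width: 0.087
gripper_force: 0.0
```

```bash
python3 - <<'E'
from h import *
to(.597,.190,.25,-19.7)
E
```

```text
tcp [0.5652 0.0947 0.2138] rot [-179.84   -0.18  -19.73] t 10.2 F [ 0.7 -0.8  0.3] w 0.087 gf 0.0
dp mm [  -2.3 -100.5  -36.2] ('roll', np.float64(-0.0005))
```

{"method": "send_rows", "body": {
  "steps": [
    {"dp":[-1,-30,0],"roll":0,"jaw":100},
    {"dp":[-2,-60,0],"roll":0,"jaw":100},
    {"dp":[-2,-85,0],"roll":0,"jaw":100},
    {"dp":[-2,-100,0],"roll":0,"jaw":100},
    {"dp":[-2,-100,0],"roll":0,"jaw":100}
  ]
}}

```text
time_s: 10.82
tcp_pos: [0.596, 0.1897, 0.2105]
eef_rot: [180.0, 0.0, -19.6]
contact_force: [-0.4, -0.2, 0.1]
gripper_width: 0.0878
gripper_force: 0.0
```

```bash
python3 - <<'E'
from h import *
c=r.capture("scene"); crop(c,190,180,150,110,5,"s5.png")
to(.5978,.1898,.144,-19.7)
def circ(x,y,z,R): t=np.linspace(0,2*np.pi,120); return (5*(proj(c,np.c_[x+R*np.cos(t),y+R*np.sin(t),np.full(120,z)])-[190,180]+.5)).astype(np.int32)
im=cv2.imread("pics/s5.png")
cv2.polylines(im,[circ(.5438,.0374,.117,.062)],True,(0,0,255),1)
cv2.polylines(im,[circ(.5978,.1898,.124,.034)],True,(255,0,0),1)
cv2.imwrite("pics/s5.png",im)
E
```

```text
tcp [0.5957 0.1889 0.2106] rot [ 1.7996e+02  4.0000e-02 -1.9670e+01] t 10.875 F [-0.  -0.4 -0.3] w 0.0878 gf 0.0
dp mm [ 1.7 -1.5 66.6] ('roll', np.float64(0.0005))
```

View pics/s5.png

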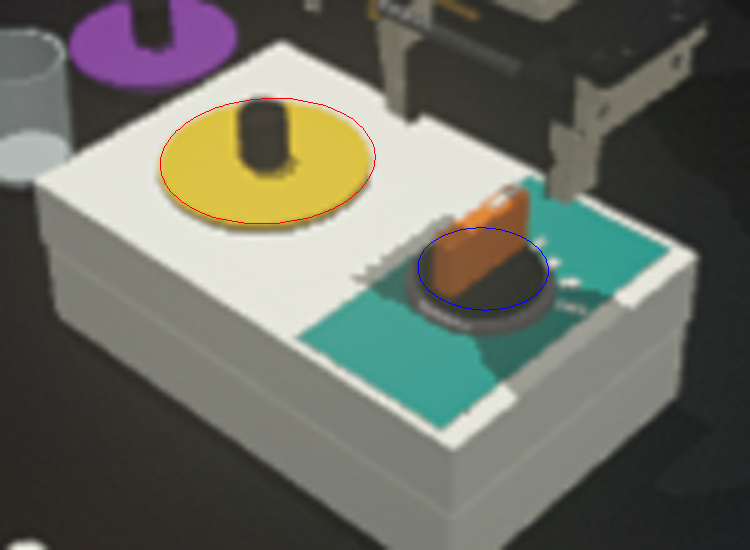

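The lid is flat on the deck, with the flange matching the red outline all round. The dial disc spans about x 412–550, and the bar's near-face base runs from (437,297) to (528,240). I'll use that to refine the dial centre.

```bash
python3 - <<'E'
from h import *
c=r.capture("scene"); f=lambda u,v,z: ray(c,(190+u/5-.5+.1,180+v/5-.5+.1),z)
a,b=f(437,297,.124),f(528,240,.124); n=np.array([.337,.9415,0])
print(a,b,np.linalg.norm(a-b),"ctr",(a+b)/2-.007*n, "yaw",np.degrees(np.arctan2(*(a-b)[1::-1])))
a,b=f(433,232,.160),f(528,193,.160); print("top",(a+b)/2-.007*n,np.linalg.norm(a-b))
print("disc",f(481,272,.124))
to(.597,.1892,.144,-19.7)
E
```

```text
[0.62945218 0.17668612 0.124     ] [0.56685478 0.2040075  0.124     ] 0.0683000199569202 ctr [0.59579448 0.18375631 0.124     ] yaw -23.579437500874388
top [0.59574072 0.18164915 0.16      ] 0.059766648551676585
disc [0.60176523 0.19037469 0.124     ]
tcp [0.5956 0.1884 0.2108] rot [ 1.7996e+02  3.0000e-02 -1.9700e+01] t 10.925 F [ 0.6 -1.2  0.6] w 0.0877 gf 0.0
dp mm [ 1.1 -1.2 66.8] ('roll', np.float64(-0.0))
```

{"method": "send_rows", "body": {
  "steps": [
    {"dp":[1,0,20],"roll":0,"jaw":100},
    {"dp":[1,0,40],"roll":0,"jaw":80},
    {"dp":[1,0,54],"roll":0,"jaw":60},
    {"dp":[1,0,63],"roll":0,"jaw":45},
    {"dp":[1,0,66],"roll":0,"jaw":35}
  ],
  "newtons": 8
}}

```text
time_s: 11.55
tcp_pos: [0.5967, 0.1882, 0.1448]
eef_rot: [180.0, 0.0, -19.7]
contact_force: [-0.9, 0.0, -0.2]
gripper_width: 0.053
gripper_force: 0.0
```

{"method": "send_rows", "body": {
  "steps": [
    {"dp":[0,0,0],"roll":0,"jaw":25},
    {"dp":[0,0,0],"roll":0,"jaw":5},
    {"dp":[0,0,0],"roll":0,"jaw":5},
    {"dp":[0,0,0],"roll":0,"jaw":5},
    {"dp":[0,0,0],"roll":0,"jaw":5}
  ]
}}

```text
time_s: 12.18
tcp_pos: [0.5973, 0.1895, 0.1454]
eef_rot: [-179.9, -0.0, -19.7]
contact_force: [0.3, 6.2, -0.2]
gripper_width: 0.0139
gripper_force: 8.0
```

```bash
python3 - <<'E'
from h import *
to(.597,.1892,.144,-19.7); s=r.get_state(); a=np.radians(s["eef_rot"][2]); F=s["contact_force"]
print("F tool",F@[np.cos(a),np.sin(a),0],F@[np.sin(a),-np.cos(a),0],s["moment"].round(2))
E
```

```text
tcp [0.5973 0.1895 0.1454] rot [-1.7988e+02 -5.0000e-02 -1.9680e+01] t 12.175 F [ 0.3  6.2 -0.2] w 0.0139 gf 8.0
dp mm [-0.2  0.4  1.4] ('roll', np.float64(0.0003))
F tool -1.8078232595623605 -5.9721960842867325 [ 1.88 -0.17  0.01]
```

{"method": "send_rows", "body": {
  "steps": [
    {"dp":[0,-1,0.5],"roll":0,"jaw":5},
    {"dp":[0,-1.5,1],"roll":0,"jaw":5},
    {"dp":[0,-1.5,1],"roll":0,"jaw":5}
  ],
  "newtons": 8
}}

```text
time_s: 12.55
tcp_pos: [0.5973, 0.1896, 0.1454]
eef_rot: [180.0, -0.0, -19.7]
contact_force: [-3.4, 1.3, 9.3]
gripper_width: 0.0139
gripper_force: 8.0
```

{"method": "send_rows", "body": {
  "steps": [
    {"dp":[0,0,-1],"roll":0,"jaw":5},
    {"dp":[0,0,-1],"roll":0,"jaw":5},
    {"dp":[0,0,-1],"roll":0,"jaw":5}
  ],
  "newtons": 40
}}

```text
time_s: 12.92
tcp_pos: [0.5973, 0.1896, 0.1454]
eef_rot: [180.0, -0.0, -19.7]
contact_force: [-0.3, -0.3, 5.3]
gripper_width: 0.0136
gripper_force: 40.0
```

{"method": "send_rows", "body": {
  "steps": [
    {"dp":[0,0,0],"roll":0.06,"jaw":5},
    {"dp":[0,0,0],"roll":0.12,"jaw":5},
    {"dp":[0,0,0],"roll":0.18,"jaw":5},
    {"dp":[0,0,0],"roll":0.24,"jaw":5},
    {"dp":[0,0,0],"roll":0.3,"jaw":5}
  ]
}}

```text
time_s: 13.55
tcp_pos: [0.5976, 0.19, 0.1454]
eef_rot: [-180.0, -0.0, -37.0]
contact_force: [-0.5, 1.2, 4.0]
gripper_width: 0.0135
gripper_force: 40.0
```

```bash
python3 - <<'E'
from h import *
to(.597,.1892,.144,-19.7); s=r.get_state(); a=np.radians(s["eef_rot"][2]); F=s["contact_force"]
print("F tool",F@[np.cos(a),np.sin(a),0],F@[np.sin(a),-np.cos(a),0],s["moment"].round(2),s["joints"].round(1))
E
```

```text
tcp [0.5976 0.19   0.1454] rot [-1.7997e+02 -2.0000e-02 -3.6980e+01] t 13.55 F [-0.5  1.2  4. ] w 0.0135 gf 40.0
dp mm [0.  1.  1.4] ('roll', np.float64(-0.3016))
F tool -1.1769034234918523 -0.6562413192349065 [0.55 0.31 0.07] [ 35.5  20.3 -12.9   0.  -56.8  17.6]
```

{"method": "send_rows", "body": {
  "steps": [
    {"dp":[0,0,0],"roll":0.1,"jaw":5},
    {"dp":[0,0,0],"roll":0.2,"jaw":5},
    {"dp":[0,0,0],"roll":0.3,"jaw":5},
    {"dp":[0,0,0],"roll":0.4,"jaw":5},
    {"dp":[0,0,0],"roll":0.5,"jaw":5}
  ]
}}

```text
time_s: 14.18
tcp_pos: [0.5981, 0.1904, 0.1454]
eef_rot: [-179.9, 0.0, -65.7]
contact_force: [1.4, 3.4, 3.0]
gripper_width: 0.0133
gripper_force: 40.0
```

{"method": "send_rows", "body": {
  "steps": [
    {"dp":[0,0,0],"roll":0.1,"jaw":5},
    {"dp":[0,0,0],"roll":0.2,"jaw":5},
    {"dp":[0,0,0],"roll":0.3,"jaw":5},
    {"dp":[0,0,0],"roll":0.38,"jaw":5},
    {"dp":[0,0,0],"roll":0.415,"jaw":5}
  ]
}}

```text
time_s: 14.8
tcp_pos: [0.5987, 0.1906, 0.1454]
eef_rot: [-179.8, 0.1, -89.3]
contact_force: [5.3, 3.5, 0.7]
gripper_width: 0.0139
gripper_force: 40.0
```

{"method": "send_rows", "body": {
  "steps": [
    {"dp":[0,0,0],"roll":0,"jaw":5},
    {"dp":[0,0,0],"roll":0,"jaw":5}
  ]
}}

```text
time_s: 15.05
tcp_pos: [0.5986, 0.1906, 0.1454]
eef_rot: [-179.8, 0.1, -89.2]
contact_force: [4.1, 3.1, 1.2]
gripper_width: 0.0139
gripper_force: 40.0
```

```bash
python3 - <<'E'
from h import *
to(.597,.1892,.144,-19.7); s=r.get_state(); print(s["moment"].round(2))
c=r.capture("scene"); crop(c,190,180,150,110,5,"s6.png")
E
```

```text
tcp [0.5986 0.1906 0.1454] rot [-1.7985e+02  7.0000e-02 -8.9240e+01] t 15.05 F [4.1 3.1 1.2] w 0.0139 gf 40.0
dp mm [1.4 1.7 1.4] ('roll', np.float64(-1.2137))
[ 1.18 -1.71  0.17]
```

View pics/s6.png

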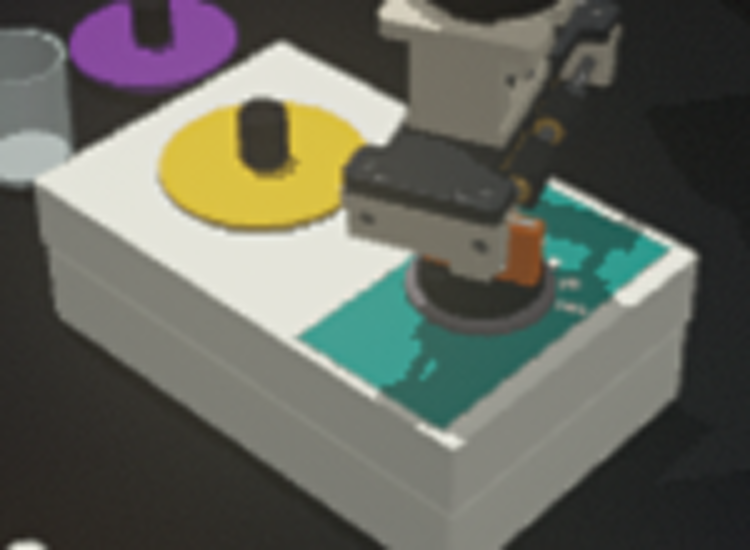

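The white end of the bar has turned to the third dots, the lid is undisturbed, and the held torque is 0.17 N m. I'll add a small nudge for margin, then hand in.

{"method": "send_rows", "body": {
  "steps": [
    {"dp":[0,0,0],"roll":0.012,"jaw":5},
    {"dp":[0,0,0],"roll":0.012,"jaw":5},
    {"dp":[0,0,0],"roll":0.012,"jaw":5}
  ]
}}

```text
time_s: 15.48
tcp_pos: [0.5987, 0.1906, 0.1454]
eef_rot: [-179.8, 0.1, -89.9]
contact_force: [5.4, 3.0, 0.6]
gripper_width: 0.0139
gripper_force: 40.0
```

```bash
python3 - <<'E'
from h import *
s=r.get_state(); print(s["eef_rot"],s["moment"],s["contact_force"],s["gripper_width"]); print(r.close_job())
E
```

```text
[-1.79845249e+02  6.92866812e-02 -8.99286442e+01] [ 1.18994159 -1.72910389  0.17855538] [5.43311582 2.99903125 0.56174794] 0.013918890768091286
the job is handed in; nothing more can be done
None
```

The lid is fully home, flat on the chamber and released, and the gripper is still holding the dial at the third click (turned about 1.22 rad); I handed the job in at about 15.5 s, and the hand-in returned no verdict.

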